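# Pack up a stepped specimen level on the microscope stage

## Robot

A 6-joint arm with a two-finger parallel gripper is mounted at the origin on the work surface. World frame = base frame: x ahead of the robot, y to its left, z up, the work surface at z = 0. Lengths are in m, angles in degrees, forces in N, time in s.
With the tool pointing down it reaches from about 0.375 to 0.9 m from the base axis. Payload 3.1 kg.
Tool frame: the origin (TCP) lies at the very end of the fingers, on their centre line; the grasp point (between the pads) lies 19 mm behind it; z points along the fingers, y is the direction in which the jaws open and shut (so a half turn about z gives the same grasp; the last joint's range is limited). The gripper opens to 87 mm and grips with 3 to 60 N. Pads are 19 mm wide; open, the fingers measure 117 mm over their backs; the gripper's body (75 mm by 190 mm) begins 51 mm behind the grasp point.
Start: joints at [54.345, 30.224, 82.088, -0, 67.689, -10.227], TCP at [0.268, 0.564, 0.192] pointing down, gripper open.
Joint ranges: [-176.69, 176.69], [-43.24, 126.21], [12.49, 139.97], [-82, 262], [0, 151.66], [-163.58, 163.58]. Speed limits (degrees/s): [159.86, 159.86, 180, 180, 180, 180].

## Interface

Orientations are given as a 3x3 rotation matrix whose columns are the frame's x, y, z axes.
In Python, from rig import bot gives the robot as it stands. The module is installed in compiled form; this text tells all that it offers.
- The arm moves only by the tool play_rows, never from a script. Its argument "targets" is a list of rows, each a list of 7 numbers: the closure, from 0 (fully open) to 1 (shut), then the shift along the world's x, y, z in m, then the turn, a rotation vector about the world's x, y, z in rad. A call has 1 to 12 rows; each row shifts and turns the commanded pose from where the row before left it; what a row does not reach is not made up. A row lasts 1/8 s, in which the tool goes at most 62.5 mm and 10.7 degrees, less where a joint would pass 70% of its speed; a pose out of reach is approached as far as the arm can. A call with a gripper value outside its range is refused whole. The fingers move at their own pace and stop on an object; the grip force is fixed at half the most. Time passes only in rows, so rows that do not move let the fingers close. It gives the time, the measured TCP pose, the force and the opening at its end, in the units of the state.
- bot.read_state(): the state, without advancing time (a new reading comes with each control period).
- bot.capture(name): name is "scene" or "top"; returns the picture (480x640x3 uint8, blue, green, red); there is no depth.
- bot.get_calibration(name): a dict with "fx", "fy", "cx", "cy" (pixels), "R" (3x3) and "t" (3): a world point X has camera coordinates R X + t. Camera axes: x right, y down, z forward; pixel columns grow to the right and rows downward; lengths in m; the calibration is good to about 2 mm. A picture is of the moment at which its call begins. get_calibration takes no time and is no camera call.
- bot.hand_in(): hands the job in, once; it reports no verdict.
The state is a dict: "time_s": time; "joint_positions": joint angles; "qvel": joint speeds; "tau": joint torques, N m; "position": TCP position; "tcp_rot": TCP orientation; "force": force on the tool from outside, world axes, zero at the start; "moment": the same for the moment, N m; "opening": opening from 0.0 (shut) to 1.0 (fully open).
Only numpy, scipy, OpenCV 4.12 (cv2) and the standard library are available. Lean on these libraries where they do the work, as an engineer would, in place of code of your own. Each camera call takes 0.05 s, during which the arm holds its last target. There are 200 camera calls.

## Task

Open the cabinet's drawer, take the spacer plates that together make up the step under the stepped specimen, and stack them on the microscope stage as packing. Then lift the specimen from its tray and set it down gently in the middle of the stage, polished face up, foot on the stage and thin end on the packing, so that the polished face lies level. Do not disturb the other things on the bench and on the cabinet.

Things in the scene. Friction and masses are not known exactly. Their poses are not given: they have to be found in the camera images.
- drawer (a joint): how far the cabinet's drawer is out, m: 0 shut, 0.14 at its end stop; about 2 N of friction; it stays where it is left. Inside it is 322 mm wide, its floor 13 mm over the bench, its sides 46 mm and its front panel 75 mm above that floor. It has to be out about 0.12 to give a gripper pointing down room over the plates
- drawer_handle (a point): middle of the drawer's bow handle: a level round steel bar 10 mm thick and 120 mm long (across the drawer) that stands 42 mm clear of the drawer's front face (centre line), leaving 37 mm between bar and face, open from above; the bar's centre is 39 mm below the top of the cabinet
- cabinet: low grey metal cabinet with one drawer, fixed: 220 mm deep, 350 wide, 95 high. Origin under its centre; its -x axis points out of the front, to the robot; the drawer slides out along -x. In the drawer four plates lie flat in a row across it, 72 mm between centres, long sides along the slide, the row's middle 55 mm behind the cabinet's front when shut (65 mm before it when 120 mm out)
- plate8: bare aluminium spacer plate, 80 x 40 mm and 8 mm thick, with one dimple drilled in a row along its middle; at the start in the drawer, in any of the four places of the row. Origin at the centre of its underside, x along the 80 mm
- plate12: bare aluminium spacer plate, 80 x 40 mm and 12 mm thick, with two dimples drilled in a row along its middle; at the start in the drawer, in any of the four places of the row. Origin at the centre of its underside, x along the 80 mm
- plate20: bare aluminium spacer plate, 80 x 40 mm and 20 mm thick, with three dimples drilled in a row along its middle; at the start in the drawer, in any of the four places of the row. Origin at the centre of its underside, x along the 80 mm
- plate24: bare aluminium spacer plate, 80 x 40 mm and 24 mm thick, with four dimples drilled in a row along its middle; at the start in the drawer, in any of the four places of the row. Origin at the centre of its underside, x along the 80 mm
- stage: freestanding XY microscope stage, fixed on the bench: a black top plate 260 mm (x) by 200 mm (y), its flat upper face 60 mm over the bench, with a flush round insert 100 mm across in the middle; at its far corners two spring clips, 10 mm high, are swung out along the +x edge (the outer 20 mm, not within 43 mm of the middle of that edge). Origin on the bench under its centre
- stage_top (a point): centre of the upper face of the stage's top plate; axes as the stage
- tray: shallow white carrying tray for the specimen, fixed: 200 x 100 mm, floor 3 mm thick, rim 10 mm high, with a rest block 44 mm wide on which the specimen's thin part lies. Origin under its centre, x along the 200 mm
- specimen: stepped metal specimen, 0.44 kg: slab 150 (x) by 50 (y) by 14 mm, polished on top, with a foot under its last 40 mm at the -x end, reaching 28 mm below the slab's underside. Origin at mid-length and mid-width in the plane of the foot's underside (polished face at z = 42 mm). Centre of mass 19 mm from mid-length towards the foot. Starts level in the tray, foot towards the robot
- vial: small stoppered glass vial, 26 mm across, 65 mm tall, on the bench near the robot (bystander)
- dish: closed petri dish, 96 mm across, 20 mm high, on the bench beyond the carrying tray (bystander)
- objective: spare microscope objective, 34 mm across, 54 mm tall, standing on top of the cabinet (bystander)
- slide_box: flat box for slides, 131 x 91 x 34 mm, lying on top of the cabinet (bystander)
- blower: rubber dust blower, 54 mm across, 105 mm tall with its nozzle up, on the bench beyond the stage (bystander)
- loupe: hand magnifier lying flat, 115 mm long, 12 mm high, on the bench to the left beyond the tray; origin under its lens (bystander)
- mouse: computer mouse, 105 x 60 x 29 mm, on the bench beyond the stage, before the keyboard (bystander)
Not all that is in view belongs to the job. What is meant by the specimen is not brown or yellow, and is the larger of those in its own colour.

How it is judged (in metres and radians):
On the way, in this order (a step that is already met when the one before it is completed fails the run):
1. the drawer is pulled open (at least 100 mm) (value of joint drawer above 0.1 m), for 0.1 s.
2. the packing lies flat on the stage: the 8 mm and the 20 mm plate, one on the other, let go (z of plate8 in the frame of stage_top between -0.003 and 0.03 m and horizontal distance between each of plate8, plate20 and stage_top below 0.12 m and angle between each of plate8, plate20's own z axis and vertical below 0.1 rad and z of plate20 in the frame of stage_top between -0.003 and 0.03 m and contact force between plate8 and plate20 above 0.2 N and contact force between the fingers and plate8 below 0.1 N and contact force between the fingers and plate20 below 0.1 N), for 0.2 s.
At the end, for the whole second after the job is handed in: the specimen is at rest on the stage with its mid-length within 40 mm of the stage's centre, its foot standing on the stage (within 2.5 mm in height) and its thin end resting on the packing, its polished face up and level within 0.015 rad (0.9 degrees) (angle between specimen's own z axis and vertical below 0.015 rad and z of specimen in the frame of stage_top between -0.0025 and 0.0025 m and horizontal distance between specimen and stage_top below 0.04 m and contact force between specimen and stage above 0.2 N and (contact force between specimen and plate8 above 0.2 N or contact force between specimen and plate20 above 0.2 N) and linear speed of specimen below 0.02 m/s and angular speed of specimen below 0.1 rad/s); the robot touches nothing.
It fails at once if the specimen is dropped or slammed down (more than 60 N on the stage or the packing) (contact force between specimen and stage above 60 N or contact force between specimen and plate8 above 60 N or contact force between specimen and plate20 above 60 N).
It fails at once if the specimen is let fall (by more than about 10 mm: faster than 0.4 m/s while not held) (contact force between the fingers and specimen below 0.1 N and linear speed of specimen above 0.4 m/s).
It fails at once if the specimen is tipped by more than about 45 degrees (angle between specimen's own z axis and vertical above 0.8 rad).
It fails at once if a bystander is moved by more than 30 mm (distance of any of vial, dish, objective, slide_box, blower, loupe, mouse from where it was at the start of the episode above 0.03 m).
It also fails if it takes over 72 s, if anything falls off the work surface, if the arm or the gripper's body presses on something with over 40 N, if the wrist force passes 120 N, or if a joint passes its speed limit or range.

## Working session

There is one attempt and no reset: what is moved stays moved. The work goes in short steps, Python scripts to look and compute and a tool call to move; the robot and the scene stay as the last step left them, time stands still between calls to the robot, and variables do not carry over. Pictures are saved under pics/ and viewed, about 8 in all and at most 12, crops included, and the job is handed in when it is done.

Besides the shell and the picture viewer there is one more tool, called after "Request:" as name([rows], argument=value, ...), one row to a line, values as JSON. play_rows: Moves the arm, as the interface text tells. Its arguments: {"type":"object","properties":{"targets":{"type":"array","items":{"type":"array","items":{"type":"number"}}}},"required":["targets"]}

```bash
mkdir -p pics
python3 - <<'E'
from rig import bot
import cv2
for n in("scene","top"):
    cv2.imwrite(f"pics/{n}0.png",bot.capture(n)); print(n,bot.get_calibration(n))
s=bot.read_state();print(s)
E
```

```text
scene {'fx': 446.703466352262, 'fy': 446.703466352262, 'cx': 319.2861106681995, 'cy': 238.24189251160186, 'R': array([[-0.44936314,  0.8930684 ,  0.02239643],
       [ 0.51857168,  0.28117851, -0.80747883],
       [-0.72743122, -0.35123707, -0.58947124]]), 't': array([ 0.15151611, -0.21157244,  1.53353821])}
top {'fx': 555.1578673861576, 'fy': 555.1578673861576, 'cx': 314.2808427743607, 'cy': 235.04858837194826, 'R': array([[-1.04098637e-02, -9.99945645e-01, -5.84822587e-04],
       [-9.98101398e-01,  1.04261669e-02, -6.07033308e-02],
       [ 6.07061288e-02, -4.82011608e-05, -9.98155681e-01]]), 't': array([0.09660695, 0.52653047, 1.57532382])}
{'time_s': 0.1, 'joint_positions': array([ 5.43466982e+01,  3.02711844e+01,  8.21489288e+01,  1.37435872e-03,
        6.76899693e+01, -1.02274908e+01]), 'qvel': array([-0.00372993, -0.10961637, -0.08647489, -0.00095182, -0.06840239,
       -0.03740411]), 'tau': array([-2.64106866e-04, -4.40984201e+01, -1.77150875e+01,  6.34846534e-02,
        5.33904636e-02, -7.05030675e-05]), 'position': array([0.26788338, 0.56388788, 0.19079652]), 'tcp_rot': array([[-9.03137846e-01,  4.29349201e-01, -1.13791850e-03],
       [ 4.29350555e-01,  9.03136592e-01, -1.54823566e-03],
       [ 3.62962088e-04, -1.88683616e-03, -9.99998154e-01]]), 'force': array([-0.49079579,  0.02837071, -0.88865426]), 'moment': array([-0.01865295,  0.04338101, -0.04730443]), 'opening': 0.9967112564131116}
```

View pics/scene0.png

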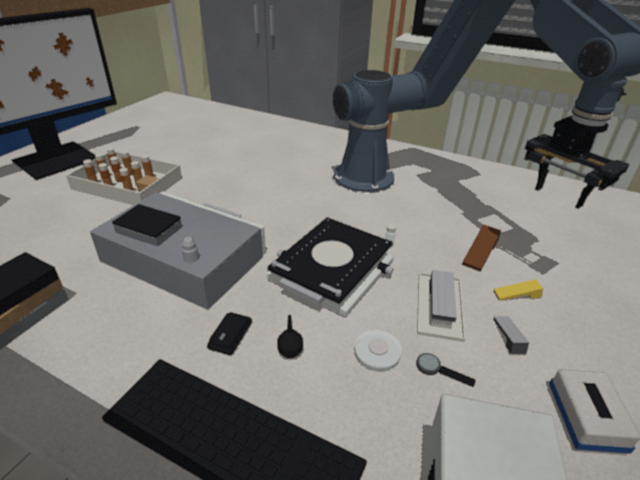

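View pics/top0.png

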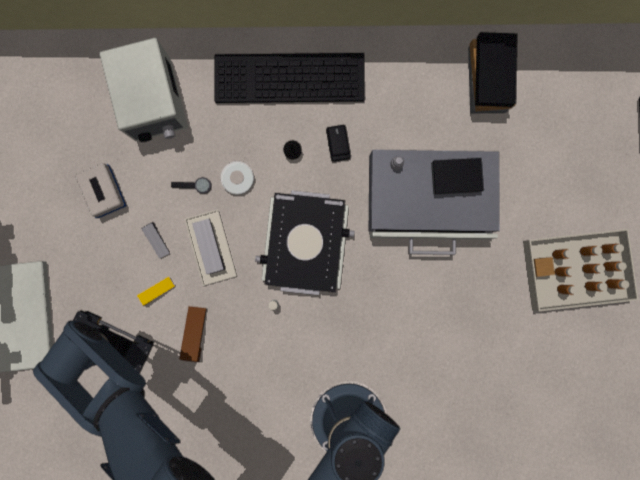

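Top view: cabinet about (435,192), handle bar (432,252), stage insert (305,242), specimen in the tray (209,246), vial (274,306). The arm is clear of them. Next I measure these with masks.

```bash
cat > h.py <<'E'
import numpy as np, cv2
from rig import bot
def ray(n,px,z):
    c=bot.get_calibration(n); R,t=c["R"],c["t"]
    d=R.T@np.array([(px[0]-c["cx"])/c["fx"],(px[1]-c["cy"])/c["fy"],1]); o=-R.T@t
    return (o+d*(z-o[2])/d[2])
def proj(n,X):
    c=bot.get_calibration(n); p=c["R"]@np.array(X)+c["t"]
    return np.array([c["fx"]*p[0]/p[2]+c["cx"],c["fy"]*p[1]/p[2]+c["cy"]])
def blobs(n,im,lo,hi,box,z,amin=60,thr=None):
    x0,y0,x1,y1=box
    m=cv2.inRange(cv2.cvtColor(im,cv2.COLOR_BGR2HSV)[y0:y1,x0:x1],lo,hi)
    cs,_=cv2.findContours(m,cv2.RETR_EXTERNAL,cv2.CHAIN_APPROX_NONE)
    out=[]
    for c in sorted(cs,key=cv2.contourArea,reverse=True)[:4]:
        if cv2.contourArea(c)<amin: continue
        P=np.array([ray(n,p[0]+[x0,y0],z)[:2] for p in c]).astype(np.float32)
        (cx,cy),(w,h),a=cv2.minAreaRect(P)
        if w<h: w,h,a=h,w,a-90
        a=(a+90)%180-90
        out.append((round(cx,4),round(cy,4),round(w,4),round(h,4),round(a,1)))
    return out
E
python3 - <<'E'
from h import *
im=cv2.imread("pics/top0.png")
hsv=cv2.cvtColor(im,cv2.COLOR_BGR2HSV)
for nm,(x,y) in dict(cab=(435,215),front=(435,236),handle=(432,254),spec=(209,246),tray=(222,270),bench=(380,300),stage=(285,270),ins=(305,242),stagewhite=(300,292)).items(): print(nm,hsv[y,x])
print(hsv[232:262,432].tolist())
print("stage",blobs("top",im,(0,0,0),(180,255,60),(255,185,360,300),.06))
print("insert",blobs("top",im,(0,0,130),(180,90,255),(280,215,330,268),.06))
print("spec",blobs("top",im,(100,0,60),(150,90,200),(185,205,240,290),.045+.003))
big=np.vstack([np.hstack([cv2.resize(im[190:290,170:270],(400,400),interpolation=cv2.INTER_CUBIC),cv2.resize(im[225:275,395:445],(400,400),interpolation=cv2.INTER_CUBIC)])])
cv2.imwrite("pics/c1.png",big)
E
```

```text
cab [120  19 109]
front [ 26  13 156]
handle [ 13  18 130]
spec [144   8 154]
tray [13 22 81]
bench [ 13  28 163]
stage [110  21  36]
ins [ 19  30 189]
stagewhite [160   6 129]
[[30, 11, 94], [33, 15, 156], [24, 14, 184], [30, 14, 183], [24, 16, 155], [25, 15, 105], [20, 18, 83], [13, 21, 87], [9, 29, 87], [10, 27, 85], [17, 27, 84], [13, 27, 84], [9, 30, 84], [9, 28, 91], [14, 26, 127], [12, 29, 159], [12, 28, 163], [13, 28, 163], [11, 24, 147], [8, 8, 129], [158, 8, 131], [0, 8, 125], [13, 18, 130], [13, 24, 151], [15, 27, 133], [17, 26, 89], [13, 27, 84], [14, 32, 89], [13, 28, 128], [14, 24, 158]]
stage [(0.5055, 0.1184, 0.2567, 0.2377, -6.6)]
insert [(0.5072, 0.1185, 0.0976, 0.0975, -0.6)]
spec [(0.4971, 0.3896, 0.146, 0.0479, 16.5)]
```

View pics/c1.png

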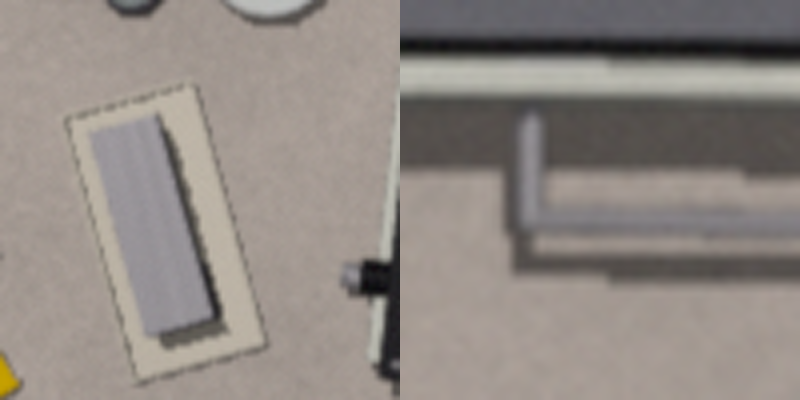

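The crop shows the specimen in its tray (grey slab, about (209,246), yaw about 16°) and the handle bar at row ≈252.5, left post x≈411. Now the cabinet.

Run:
```python
from h import *
im=cv2.imread("pics/top0.png")
print("cab",blobs("top",im,(105,10,60),(140,60,150),(362,140,510,245),.095))
h=cv2.cvtColor(im,cv2.COLOR_BGR2HSV)
S=h[244:262,400:470,1].astype(float)
pts=[]
for x in range(414,454):
    w=np.clip(20-S[:,x-400],0,None); w[:3]=0;  w[14:]=0
    if w.sum()>5: pts.append((x,244+(w*np.arange(18)).sum()/w.sum()))
pts=np.array(pts); print(len(pts),pts[::6].round(1).tolist())
k,b=np.polyfit(*pts.T,1)
m=(h[240:262,400:470,1]<15)
xs=np.where(m[10:15].any(0))[0]+400; print(xs.min(),xs.max())
for x in (xs.min()-.5,xs.max()+.5,(xs.min()+xs.max())/2): print(x,ray("top",(x,k*x+b),.056).round(4))
# white front strip edge (drawer front lower edge)
```

```text
cab [(0.6421, -0.2381, 0.3501, 0.2184, 88.4)]
40 [[414.0, 252.0], [420.0, 252.0], [426.0, 252.2], [432.0, 252.1], [438.0, 252.5], [444.0, 252.6], [450.0, 252.6]]
409 455
408.5 [ 0.4746 -0.1711  0.056 ]
455.5 [ 0.4731 -0.3022  0.056 ]
432.0 [ 0.4738 -0.2367  0.056 ]
```

Request:
play_rows([
  [0.56,0.025,-0.045,0,0,0,-0.094],
  [0.56,0.025,-0.045,0,0,0,-0.094],
  [0.56,0.025,-0.045,0,0,0,-0.094],
  [0.56,0.025,-0.045,0,0,0,-0.094],
  [0.56,0.025,-0.045,0,0,0,-0.094],
  [0.56,0.025,-0.045,0,0,0,-0.094],
  [0.56,0.025,-0.045,0,0,0,-0.094],
  [0.56,0.025,-0.045,0,0,0,-0.094],
  [0.56,0,-0.05,0,0,0,-0.094],
  [0.56,0,-0.05,0,0,0,-0.094],
  [0.56,0,-0.05,0,0,0,-0.094],
  [0.56,0,-0.05,0,0,0,-0.094],
])

```text
time_s: 1.6
position: [0.468, 0.0029, 0.1915]
tcp_rot: [[0.004, 1.0, -0.0], [1.0, -0.004, 0.0], [0.0, -0.0, -1.0]]
force: [1.0, 0.7, 0.2]
opening: 0.438
```

Request:
play_rows([
  [0.56,0.001,-0.048,0,0,0,-0.0025],
  [0.56,0.001,-0.048,0,0,0,-0.0025],
  [0.56,0.001,-0.048,0,0,0,-0.0025],
  [0.56,0.001,-0.048,0,0,0,-0.0025],
  [0.56,0.001,-0.048,0,0,0,0],
  [0.56,0,0,-0.04,0,0,0],
  [0.56,0,0,-0.04,0,0,0],
  [0.56,0,0,-0.035,0,0,0],
  [0.56,0,0,-0.03,0,0,0],
  [0.56,0,0,0,0,0,0],
])

```text
time_s: 2.85
position: [0.4715, -0.2342, 0.0445]
tcp_rot: [[0.011, 1.0, -0.005], [1.0, -0.011, 0.004], [0.004, -0.005, -1.0]]
force: [0.3, -0.4, -0.2]
opening: 0.439
```

No contact; close on the bar, then pull.

Request:
play_rows([
  [1,0,0,0,0,0,0],
  [1,0,0,0,0,0,0],
  [1,0,0,0,0,0,0],
  [1,0,0,0,0,0,0],
  [1,-0.005,0,0,0,0,0],
  [1,-0.012,0,0,0,0,0],
  [1,-0.016,0,0,0,0,0],
  [1,-0.02,0,0,0,0,0],
  [1,-0.02,0,0,0,0,0],
  [1,-0.02,0,0,0,0,0],
  [1,-0.02,0,0,0,0,0],
  [1,-0.012,0,0,0,0,0],
])

```text
time_s: 4.35
position: [0.3464, -0.2349, 0.0467]
tcp_rot: [[0.012, 1.0, -0.001], [1.0, -0.012, 0.001], [0.001, -0.001, -1.0]]
force: [-0.0, -0.2, -0.7]
opening: 0.006
```

The fingers are shut fully, so they missed or lost the bar. Look.

Run:
```python
from h import *
t=bot.capture("top"); s=bot.capture("scene")
cv2.imwrite("pics/t2.png",t);cv2.imwrite("pics/s2.png",s)
a=cv2.resize(t[140:300,350:520],None,fx=2.35,fy=3,interpolation=cv2.INTER_CUBIC)
b=cv2.resize(s[180:340,80:250],None,fx=2.35,fy=3,interpolation=cv2.INTER_CUBIC)
cv2.imwrite("pics/c2.png",np.hstack([a,b]))
```

```text
(no output)
```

View pics/c2.png

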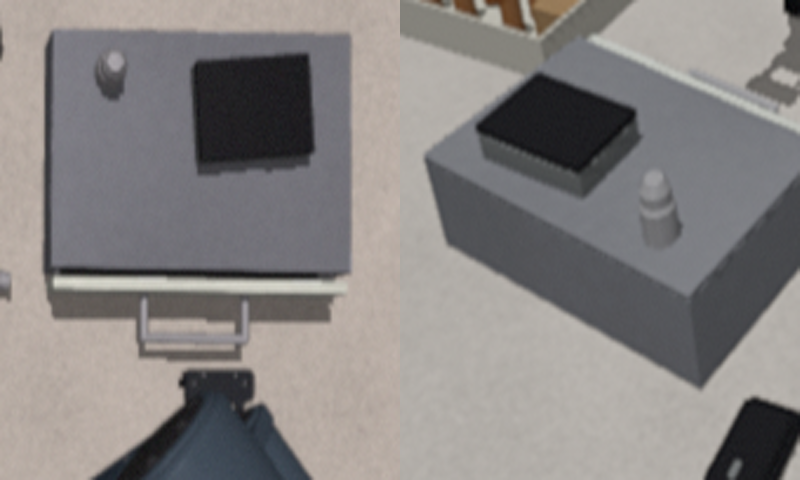

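Run:
```python
from h import *
print("scene bar proj (seen ~203,204 - 242,216)",proj("scene",(.474,-.302,.056)),proj("scene",(.474,-.171,.056)))
for z in(.1,.13,.16,.2): print("body front",z,proj("top",(.3464+.095,-.235,z)), proj("top",(.3464+.058,-.235,z)))
print("bar now",ray("top",(432,252.7),.056),"strip",ray("top",(432,232),.088),ray("top",(432,238),.088))
s=cv2.imread("pics/s2.png")
cv2.imwrite("pics/c3.png",cv2.resize(s[120:260,190:450],None,fx=3,fy=3,interpolation=cv2.INTER_CUBIC))
print(bot.read_state()["position"])
```

```text
scene bar proj (seen ~203,204 - 242,216) [202.48234839 204.2897869 ] [241.04694448 216.53851298]
body front 0.1 [435.09685758 263.66833457] [435.4203063  277.37845314]
body front 0.13 [437.54736541 263.56374875] [437.88114639 277.55296619]
body front 0.16 [440.09961801 263.45482055] [440.44431961 277.73473629]
body front 0.2 [443.67215515 263.30234737] [444.03241607 277.9891899 ]
bar now [ 0.47233805 -0.23662709  0.056     ] strip [ 0.52812553 -0.23117135  0.088     ] [ 0.51168062 -0.23078845  0.088     ]
[ 0.34661884 -0.23488419  0.04665966]
```

View pics/c3.png

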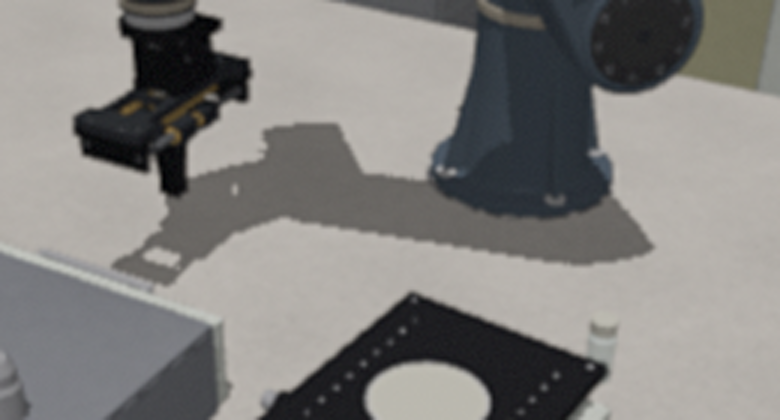

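Run:
```python
from h import *
for z in (.0467,.056,.066,.08): print(z,proj("scene",(.3466,-.2349,z)))
```

```text
0.0467 [248.09869733 192.91812859]
0.056 [247.87538112 190.21094063]
0.066 [247.6331944  187.27499184]
0.08 [247.29049011 183.12050197]
```

Run:
```python
from h import *
p=np.array([.2679,.5639,.1908]);y=np.array([.4293,.9031,0])
for z in(.19,.2,.21,.22): 
  print(z,[proj("scene",np.r_[(p+s*.0505*y)[:2],z]).round(1).tolist() for s in(-1,1)])
im=cv2.imread("pics/scene0.png")
g=cv2.cvtColor(im,cv2.COLOR_BGR2GRAY)
for x0 in((530,556),(572,598)):
  m=g[185:215,x0[0]:x0[1]]<70; r=np.where(m.any(1))[0].max()+185; print(r,[np.where(m[k-185])[0]+x0[0] for k in (r,r-3)])
s=cv2.imread("pics/s2.png");g=cv2.cvtColor(s,cv2.COLOR_BGR2GRAY)
print(g[160:200:1,[246,248,250]].T.tolist())
```

```text
0.19 [[533.3, 199.7], [574.7, 218.8]]
0.2 [[534.6, 196.0], [576.3, 215.0]]
0.21 [[535.9, 192.4], [578.0, 211.2]]
0.22 [[537.2, 188.6], [579.6, 207.4]]
189 [array([536, 537, 538]), array([536, 537, 538, 539, 540, 541])]
207 [array([576, 577, 578]), array([577, 578, 579, 580, 581, 582])]
[[66, 54, 80, 107, 94, 81, 73, 58, 31, 12, 8, 15, 12, 14, 12, 16, 10, 7, 12, 12, 11, 13, 8, 9, 32, 69, 96, 102, 107, 119, 119, 114, 102, 100, 101, 101, 101, 101, 103, 104], [50, 44, 55, 81, 93, 89, 77, 64, 38, 15, 14, 14, 14, 13, 16, 7, 12, 12, 16, 14, 12, 13, 8, 8, 16, 54, 88, 102, 103, 102, 103, 102, 101, 101, 102, 102, 102, 102, 103, 103], [44, 43, 34, 34, 45, 50, 46, 31, 20, 11, 13, 13, 14, 17, 15, 18, 18, 17, 18, 15, 15, 13, 11, 20, 48, 75, 93, 102, 104, 102, 103, 102, 101, 102, 103, 103, 100, 101, 103, 103]]
```

Both views show the fingertips about 28 mm higher than the reported TCP (seen at z≈0.075 against 0.047 reported). The fingers therefore passed over the bar. I will go that much deeper and watch the force.

Request:
play_rows([
  [0.56,0,0,0.025,0,0,0],
  [0.56,0.042,0,0.01,0,0,0],
  [0.56,0.042,0,0,0,0,0],
  [0.56,0.042,0,0,0,0,0],
  [0.56,0,0,-0.02,0,0,0],
  [0.56,0,0,-0.02,0,0,0],
  [0.56,0,0,-0.015,0,0,0],
  [0.56,0,0,-0.009,0,0,0],
  [0.56,0,0,0,0,0,0],
])

```text
time_s: 5.58
position: [0.4741, -0.2354, 0.0172]
tcp_rot: [[0.011, 1.0, -0.001], [1.0, -0.011, 0.001], [0.001, -0.001, -1.0]]
force: [0.6, 0.4, -0.0]
opening: 0.437
```

Request:
play_rows([
  [1,0,0,0,0,0,0],
  [1,0,0,0,0,0,0],
  [1,0,0,0,0,0,0],
  [1,0,0,0,0,0,0],
  [1,0,0,0,0,0,0],
])

```text
time_s: 6.2
position: [0.474, -0.2356, 0.0179]
tcp_rot: [[0.011, 1.0, -0.0], [1.0, -0.011, 0.0], [0.0, -0.0, -1.0]]
force: [-1.7, 0.4, 2.9]
opening: 0.103
```

Gripped the bar (opening ≈ 9–10 mm). Pull.

Request:
play_rows([
  [1,-0.006,0,0,0,0,0],
  [1,-0.014,0,0,0,0,0],
  [1,-0.02,0,0,0,0,0],
  [1,-0.02,0,0,0,0,0],
  [1,-0.02,0,0,0,0,0],
  [1,-0.02,0,0,0,0,0],
  [1,-0.018,0,0,0,0,0],
  [1,-0.008,0,0,0,0,0],
  [1,0,0,0,0,0,0],
])

```text
time_s: 7.32
position: [0.3451, -0.2321, 0.0178]
tcp_rot: [[0.012, 1.0, -0.005], [1.0, -0.012, 0.006], [0.006, -0.005, -1.0]]
force: [-1.4, 6.0, 7.6]
opening: 0.102
```

Request:
play_rows([
  [0.56,0,0,0,0,0,0],
  [0.56,0,0,0,0,0,0],
  [0.56,0,0,0,0,0,0],
  [0.56,0,0,0.04,0,0,0],
  [0.5,0,0,0.05,0,0,0],
  [0.36,0,0,0.05,0,0,-0.05],
  [0.36,0,0.05,0.02,0,0,-0.18],
  [0.36,0,0.06,0,0,0,-0.18],
  [0.36,0,0.06,0,0,0,-0.18],
  [0.36,0.03,0.05,0,0,0,-0.18],
  [0.36,0.03,0.05,0,0,0,-0.18],
])

```text
time_s: 8.7
position: [0.3998, 0.0009, 0.178]
tcp_rot: [[0.754, 0.657, 0.001], [0.657, -0.754, -0.001], [0.0, 0.001, -1.0]]
force: [0.3, -0.7, 0.3]
opening: 0.64
```

Run:
```python
from h import *
t=bot.capture("top"); s=bot.capture("scene")
cv2.imwrite("pics/t3.png",t);cv2.imwrite("pics/s3.png",s)
a=cv2.resize(t[225:305,365:505],None,fx=5.5,fy=5.5,interpolation=cv2.INTER_CUBIC)
cv2.imwrite("pics/c4.png",a)
```

```text
(no output)
```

View pics/c4.png

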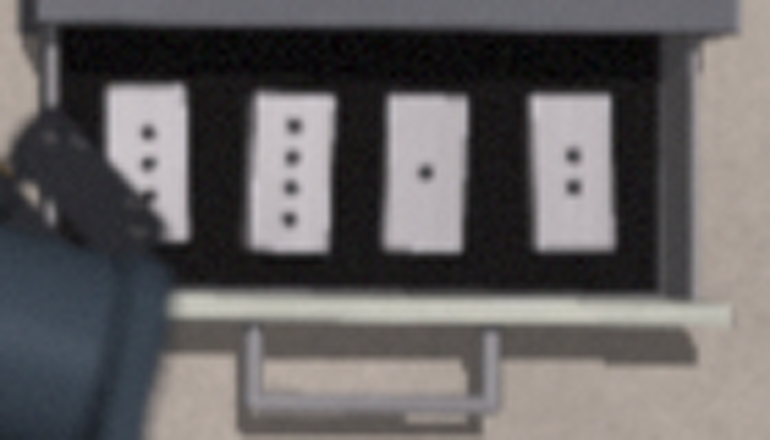

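From left to right: three dimples (20 mm, partly hidden), four, one (8 mm), two. Measure plates 20 and 8.

Run:
```python
from h import *
im=cv2.imread("pics/t3.png")
print("p20",blobs("top",im,(0,0,110),(180,60,255),(380,237,402,272),.033))
print("p24",blobs("top",im,(0,0,110),(180,60,255),(407,237,430,274),.037))
print("p8",blobs("top",im,(0,0,110),(180,60,255),(431,237,455,274),.021))
print("p20 by offset from dims", ray("top",(391.6,254.6),.033))
print(bot.read_state()["position"])
```

```text
p20 [(0.4707, -0.1254, 0.0792, 0.0397, -1.1)]
p24 [(0.4641, -0.1995, 0.0794, 0.0423, -1.3)]
p8 [(0.4636, -0.2723, 0.0801, 0.04, -1.4)]
p20 by offset from dims [ 0.4687706  -0.12707768  0.033     ]
[0.40134167 0.00259485 0.17806717]
```

Request:
play_rows([
  [0.4,0.014,-0.026,0,0,0,-0.148],
  [0.4,0.014,-0.026,0,0,0,-0.148],
  [0.4,0.014,-0.026,0,0,0,-0.148],
  [0.4,0.013,-0.026,0,0,0,-0.147],
  [0.4,0.013,-0.026,0,0,0,-0.147],
  [0.4,0,0,-0.045,0,0,0],
  [0.4,0,0,-0.045,0,0,0],
  [0.4,0,0,-0.04,0,0,0],
  [0.4,0,0,-0.03,0,0,0],
  [0.4,0,0,-0.018,0,0,0],
  [0.4,0,0,-0.007,0,0,0],
  [0.4,0,0,0,0,0,0],
])

```text
time_s: 10.3
position: [0.4668, -0.1307, -0.0074]
tcp_rot: [[1.0, -0.016, -0.001], [-0.016, -1.0, 0.0], [-0.001, -0.0, -1.0]]
force: [-0.6, 0.1, 0.2]
opening: 0.6
```

Request:
play_rows([
  [0.4,0.003,0.003,-0.003,0,0,0],
  [0.4,0,0,0,0,0,0],
])

```text
time_s: 10.55
position: [0.4708, -0.1274, -0.0097]
tcp_rot: [[1.0, -0.015, 0.001], [-0.015, -1.0, -0.001], [0.001, 0.001, -1.0]]
force: [-0.8, 0.2, 0.3]
opening: 0.601
```

Request:
play_rows([
  [0.4,0,0,-0.003,0,0,0],
  [0.4,0,0,0,0,0,0],
])

```text
time_s: 10.8
position: [0.4701, -0.1272, -0.0132]
tcp_rot: [[1.0, -0.016, -0.0], [-0.016, -1.0, -0.0], [-0.0, 0.0, -1.0]]
force: [-0.2, 0.5, -0.1]
opening: 0.601
```

Request:
play_rows([
  [0.4,0,0,-0.002,0,0,0],
  [0.4,0,0,0,0,0,0],
])

```text
time_s: 11.05
position: [0.47, -0.1273, -0.0154]
tcp_rot: [[1.0, -0.016, -0.0], [-0.016, -1.0, 0.0], [-0.0, -0.0, -1.0]]
force: [0.3, 0.0, -0.3]
opening: 0.603
```

Request:
play_rows([
  [0.4,0,0,-0.002,0,0,0],
  [0.4,0,0,0,0,0,0],
])

```text
time_s: 11.3
position: [0.47, -0.1273, -0.0174]
tcp_rot: [[1.0, -0.016, -0.0], [-0.016, -1.0, 0.0], [-0.0, -0.0, -1.0]]
force: [0.5, 0.5, -0.5]
opening: 0.599
```

Request:
play_rows([
  [0.4,0,0,-0.0015,0,0,0],
  [0.4,0,0,0,0,0,0],
])

```text
time_s: 11.55
position: [0.4702, -0.1273, -0.0176]
tcp_rot: [[1.0, -0.016, 0.001], [-0.016, -1.0, -0.0], [0.001, 0.0, -1.0]]
force: [-1.2, 1.4, 11.8]
opening: 0.6
```

Floor touched at reported z = −0.0175, so true tip z ≈ reported + 0.0305. Raise slightly and grip the 20 mm plate.

Request:
play_rows([
  [0.4,0,0,0.0045,0,0,0],
  [1,0,0,0,0,0,0],
  [1,0,0,0,0,0,0],
  [1,0,0,0,0,0,0],
  [1,0,0,0,0,0,0],
  [1,0,0,0.01,0,0,0],
  [1,0,0,0.03,0,0,0],
  [1,0,0,0.05,0,0,0],
  [1,0,0,0.05,0,0,0],
])

```text
time_s: 12.68
position: [0.4694, -0.127, 0.1272]
tcp_rot: [[1.0, -0.016, -0.001], [-0.016, -1.0, 0.001], [-0.001, -0.001, -1.0]]
force: [0.0, -0.0, -1.3]
opening: 0.458
```

Request:
play_rows([
  [1,0.01,0.03,0,0,0,0.004],
  [1,0.014,0.048,0,0,0,0.004],
  [1,0.016,0.05,0,0,0,0.004],
  [1,0.016,0.05,0,0,0,0.004],
  [1,0.012,0.045,0,0,0,0],
  [1,0.007,0.0225,-0.01,0,0,0],
  [1,0,0,-0.03,0,0,0],
  [1,0,0,-0.03,0,0,0],
  [1,0,0,-0.018,0,0,0],
  [1,0,0,0,0,0,0],
])

```text
time_s: 13.92
position: [0.5433, 0.1182, 0.0366]
tcp_rot: [[1.0, 0.0, -0.004], [0.0, -1.0, -0.0], [-0.004, 0.0, -1.0]]
force: [-0.0, -0.2, -1.7]
opening: 0.459
```

Request:
play_rows([
  [1,0,0,-0.004,0,0,0],
  [1,0,0,0,0,0,0],
])

```text
time_s: 14.18
position: [0.5456, 0.1182, 0.0345]
tcp_rot: [[1.0, 0.0, 0.001], [0.0, -1.0, 0.0], [0.001, -0.0, -1.0]]
force: [-0.3, -1.1, -1.5]
opening: 0.455
```

Request:
play_rows([
  [1,0,0,-0.0015,0,0,0],
  [1,0,0,0,0,0,0],
])

```text
time_s: 14.42
position: [0.5455, 0.1182, 0.0327]
tcp_rot: [[1.0, 0.0, 0.001], [0.0, -1.0, -0.0], [0.001, 0.0, -1.0]]
force: [-0.1, -0.0, -0.2]
opening: 0.454
```

Request:
play_rows([
  [1,0,0,-0.001,0,0,0],
  [1,0,0,0,0,0,0],
])

```text
time_s: 14.68
position: [0.5455, 0.1182, 0.0327]
tcp_rot: [[1.0, 0.0, 0.001], [0.0, -1.0, -0.0], [0.001, 0.0, -1.0]]
force: [-0.8, 0.0, 6.7]
opening: 0.457
```

Request:
play_rows([
  [0.4,0,0,0,0,0,0],
  [0.4,0,0,0,0,0,0],
  [0.4,0,0,0.03,0,0,0],
  [0.4,0,0,0.05,0,0,0],
  [0.4,-0.01,-0.05,0.01,0,0,-0.004],
  [0.4,-0.012,-0.058,0,0,0,-0.004],
  [0.4,-0.012,-0.058,0,0,0,-0.004],
  [0.4,-0.012,-0.058,0,0,0,-0.004],
  [0.4,-0.012,-0.058,0,0,0,-0.004],
  [0.4,-0.012,-0.058,0,0,0,0],
  [0.4,-0.012,-0.05,0,0,0,0],
  [0.4,0,0,0,0,0,0],
])

```text
time_s: 16.18
position: [0.4629, -0.2761, 0.1213]
tcp_rot: [[1.0, -0.025, 0.001], [-0.025, -1.0, -0.002], [0.002, 0.002, -1.0]]
force: [-0.1, 0.6, 0.3]
opening: 0.6
```

Run:
```python
from h import *
im=bot.capture("top"); cv2.imwrite("pics/t4.png",im)
print("p20 stage",blobs("top",im,(0,0,110),(180,60,255),(270,185,340,300),.08))
s=bot.read_state();print(s["position"],s["force"],s["opening"])
cv2.imwrite("pics/c5.png",cv2.resize(im[180:310,250:480],None,fx=3.4,fy=3.4,interpolation=cv2.INTER_CUBIC))
```

```text
p20 stage [(0.5201, 0.1181, 0.1295, 0.0963, -0.6), (0.5993, 0.1171, 0.1909, 0.1275, 89.7), (0.4035, 0.119, 0.1889, 0.1092, 89.4)]
[ 0.46262153 -0.27347094  0.12103523] [-0.18976616  1.19827037  0.60809985] 0.5983286893058285
```

View pics/c5.png

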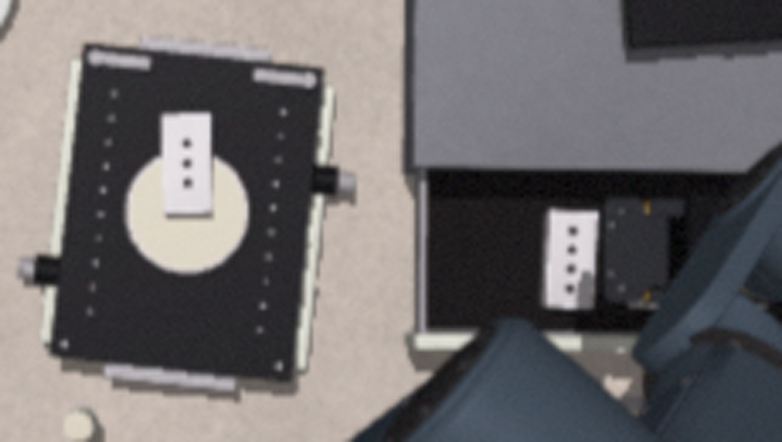

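Three-dimple plate lies on the stage straight; plate24 undisturbed. Fetch plate8.

Request:
play_rows([
  [0.4,0.001,0.001,-0.04,0,0,0],
  [0.4,0,0,-0.04,0,0,0],
  [0.4,0,0,-0.03,0,0,0],
  [0.4,0,0,-0.018,0,0,0],
  [0.4,0,0,-0.007,0,0,0],
  [0.4,0,0,0,0,0,0],
])

```text
time_s: 16.98
position: [0.4642, -0.2698, -0.0138]
tcp_rot: [[1.0, -0.019, -0.001], [-0.019, -1.0, 0.001], [-0.001, -0.001, -1.0]]
force: [0.3, 0.9, 0.1]
opening: 0.601
```

Request:
play_rows([
  [0.4,0,0,-0.002,0,0,0],
  [0.4,0,0,0,0,0,0],
])

```text
time_s: 17.23
position: [0.4645, -0.271, -0.0151]
tcp_rot: [[1.0, -0.02, 0.001], [-0.02, -1.0, -0.001], [0.001, 0.001, -1.0]]
force: [-0.1, 0.3, -0.4]
opening: 0.602
```

Request:
play_rows([
  [1,0,0,0,0,0,0],
  [1,0,0,0,0,0,0],
  [1,0,0,0,0,0,0],
  [1,0,0,0,0,0,0],
  [1,0,0,0,0,0,0],
])

```text
time_s: 17.85
position: [0.4644, -0.2712, -0.0154]
tcp_rot: [[1.0, -0.02, 0.001], [-0.02, -1.0, -0.001], [0.001, 0.001, -1.0]]
force: [-1.7, -1.5, 5.1]
opening: 0.45
```

Request:
play_rows([
  [1,0,0,0.01,0,0,0],
  [1,0,0,0.035,0,0,0],
  [1,0,0,0.045,0,0,0],
  [1,0,0,0.045,0,0,0],
  [1,0.01,0.04,0,0,0,0.004],
  [1,0.012,0.055,0,0,0,0.004],
  [1,0.012,0.055,0,0,0,0.004],
  [1,0.012,0.055,0,0,0,0.004],
  [1,0.012,0.055,0,0,0,0.004],
  [1,0.012,0.055,0,0,0,0],
  [1,0.006,0.05,0,0,0,0],
  [1,0.005,0.0245,0,0,0,0],
])

```text
time_s: 19.35
position: [0.544, 0.1217, 0.1192]
tcp_rot: [[1.0, 0.003, -0.002], [0.003, -1.0, 0.001], [-0.002, -0.001, -1.0]]
force: [0.4, -0.8, -0.1]
opening: 0.451
```

Request:
play_rows([
  [1,0,0,0,0,0,0],
  [1,0,0,-0.03,0,0,0],
  [1,0,0,-0.025,0,0,0],
  [1,0,0,-0.007,0,0,0],
  [1,0,0,0,0,0,0],
  [1,0,0,0,0,0,0],
])

```text
time_s: 20.1
position: [0.5459, 0.1183, 0.0582]
tcp_rot: [[1.0, -0.0, 0.002], [-0.0, -1.0, -0.0], [0.002, 0.0, -1.0]]
force: [-0.7, 0.3, -0.3]
opening: 0.457
```

Request:
play_rows([
  [1,0,0,-0.004,0,0,0],
  [1,0,0,-0.0015,0,0,0],
  [1,0,0,0,0,0,0],
])

```text
time_s: 20.48
position: [0.545, 0.1187, 0.0518]
tcp_rot: [[1.0, 0.0, -0.0], [0.0, -1.0, -0.0], [-0.0, 0.0, -1.0]]
force: [0.8, -0.0, -0.0]
opening: 0.454
```

Request:
play_rows([
  [1,0,0,-0.001,0,0,0],
  [1,0,0,0,0,0,0],
])

```text
time_s: 20.72
position: [0.5451, 0.1188, 0.0516]
tcp_rot: [[1.0, 0.001, 0.0], [0.001, -1.0, -0.0], [0.0, 0.0, -1.0]]
force: [-2.0, 1.1, 4.8]
opening: 0.455
```

Request:
play_rows([
  [0.42,0,0,0,0,0,0],
  [0.42,0,0,0,0,0,0],
  [0.4,0,0,0.025,0,0,0],
  [0.3,0,0,0.04,0,0,0],
  [0.2,-0.011,0.044,0,0,0,0.048],
  [0.2,-0.011,0.044,0,0,0,0.048],
  [0.2,-0.011,0.044,0,0,0,0.048],
  [0.2,-0.011,0.044,0,0,0,0.048],
  [0.2,-0.011,0.045,0,0,0,0.048],
  [0.2,-0.011,0.045,0,0,0,0.048],
  [0.2,0,0,0,0,0,0],
  [0.2,0,0,0,0,0,0],
])

```text
time_s: 22.22
position: [0.4788, 0.3843, 0.1154]
tcp_rot: [[0.959, 0.285, -0.001], [0.285, -0.959, -0.001], [-0.001, 0.001, -1.0]]
force: [0.2, -0.0, -0.0]
opening: 0.797
```

Run:
```python
from h import *
im=bot.capture("top"); s=bot.capture("scene");cv2.imwrite("pics/t5.png",im); cv2.imwrite("pics/s5.png",s)
a=cv2.resize(im[180:310,170:350],None,fx=2.2,fy=3,interpolation=cv2.INTER_CUBIC)
b=cv2.resize(s[210:340,260:480],None,fx=1.8,fy=3,interpolation=cv2.INTER_CUBIC)
cv2.imwrite("pics/c6.png",np.hstack([a,b]))
print("spec",blobs("top",im,(100,0,60),(150,90,200),(185,205,240,290),.045))
print(bot.read_state()["position"])
```

```text
spec [(0.4775, 0.41, 0.2007, 0.0895, 0.2), (0.5495, 0.3995, 0.0438, 0.0375, 21.8), (0.4457, 0.3649, 0.0346, 0.0263, 9.4), (0.4966, 0.3876, 0.038, 0.0184, 9.5)]
[0.47934128 0.38348437 0.11557288]
```

View pics/c6.png

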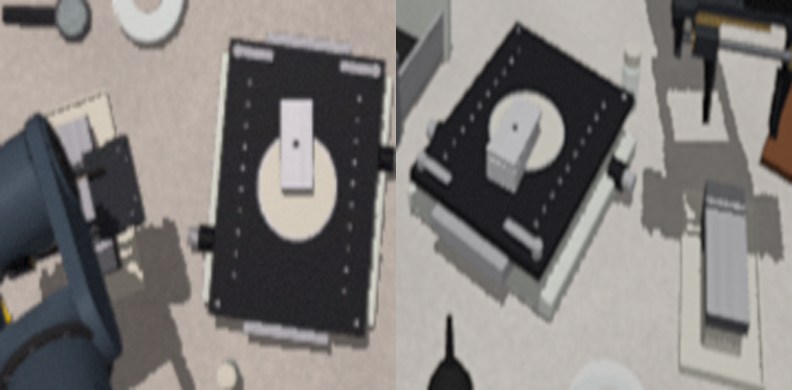

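Packing is neatly stacked (single dimple on top, in line); specimen as expected, foot towards the robot. Descend on it.

Request:
play_rows([
  [0.2,0,0,-0.04,0,0,0],
  [0.2,0,0,-0.035,0,0,0],
  [0.2,0,0,-0.025,0,0,0],
  [0.2,0,0,-0.015,0,0,0],
  [0.2,0,0,-0.009,0,0,0],
  [0.2,0,0,0,0,0,0],
])

```text
time_s: 23.08
position: [0.4793, 0.3844, -0.0083]
tcp_rot: [[0.959, 0.284, -0.0], [0.284, -0.959, -0.0], [-0.0, 0.0, -1.0]]
force: [-0.1, -0.7, 0.1]
opening: 0.795
```

Request:
play_rows([
  [1,0,0,0,0,0,0],
  [1,0,0,0,0,0,0],
  [1,0,0,0,0,0,0],
  [1,0,0,0,0,0,0],
  [1,0,0,0,0,0,0],
])

```text
time_s: 23.7
position: [0.4793, 0.3858, -0.0074]
tcp_rot: [[0.959, 0.284, 0.001], [0.284, -0.959, 0.002], [0.002, -0.002, -1.0]]
force: [-2.6, 4.2, 6.4]
opening: 0.566
```

Request:
play_rows([
  [1,0,0,0.005,0,0,0],
  [1,0,0,0.015,0,0,0],
  [1,0,0,0.03,0,0,0],
  [1,0,0,0.035,0,0,0],
  [1,0,0,0.03,0,0,0],
  [1,0,0,0.01,0,0,0],
  [1,0,0,0,0,0,0],
  [1,0,0,0,0,0,0],
])

```text
time_s: 24.7
position: [0.4779, 0.3838, 0.1152]
tcp_rot: [[0.959, 0.284, -0.003], [0.284, -0.959, -0.002], [-0.004, 0.001, -1.0]]
force: [-1.4, -0.7, -4.8]
opening: 0.571
```

Request:
play_rows([
  [1,0.001,-0.015,0,0,0,-0.018],
  [1,0.001,-0.03,0,0,0,-0.036],
  [1,0.001,-0.035,0,0,0,-0.036],
  [1,0.001,-0.035,0,0,0,-0.036],
  [1,0.001,-0.035,0,0,0,-0.036],
  [1,0.001,-0.035,0,0,0,-0.036],
  [1,0.001,-0.035,0,0,0,-0.036],
  [1,0.001,-0.03,0,0,0,-0.036],
  [1,0.001,-0.0155,0,0,0,-0.018],
  [1,0,0,-0.02,0,0,0],
  [1,0,0,-0.02,0,0,0],
  [1,0,0,0,0,0,0],
])

```text
time_s: 26.2
position: [0.4865, 0.1191, 0.0754]
tcp_rot: [[1.0, 0.0, -0.004], [0.0, -1.0, 0.0], [-0.004, -0.0, -1.0]]
force: [0.3, 0.5, -5.2]
opening: 0.574
```

Run:
```python
from h import *
im=bot.capture("top"); s=bot.capture("scene");cv2.imwrite("pics/t6.png",im); cv2.imwrite("pics/s6.png",s)
a=cv2.resize(im[180:310,230:390],None,fx=2.5,fy=3,interpolation=cv2.INTER_CUBIC)
b=cv2.resize(s[190:320,250:410],None,fx=2.5,fy=3,interpolation=cv2.INTER_CUBIC)
cv2.imwrite("pics/c7.png",np.hstack([a,b]))
st=bot.read_state();print(st["position"],st["tcp_rot"],st["force"])
```

```text
[0.4882096  0.11928695 0.0768768 ] [[ 9.99999937e-01  3.32872248e-04 -1.19964973e-04]
 [ 3.32877449e-04 -9.99999944e-01  4.33343238e-05]
 [-1.19950542e-04 -4.33742547e-05 -9.99999992e-01]] [ 0.50722496 -0.30045465 -3.32014384]
```

View pics/c7.png

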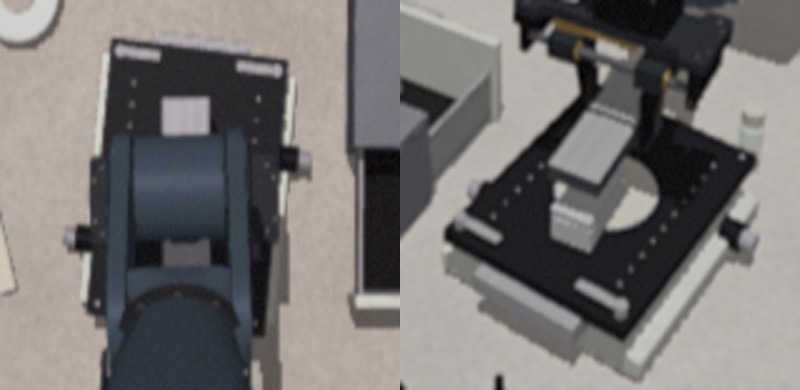

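Specimen is level in the grip, above and in line with the packing. Lower gently.

Request:
play_rows([
  [1,0,0,-0.01,0,0,0],
  [1,0,0,-0.008,0,0,0],
  [1,0,0,-0.004,0,0,0],
  [1,0,0,0,0,0,0],
  [1,0,0,0,0,0,0],
])

```text
time_s: 26.92
position: [0.4883, 0.1192, 0.0549]
tcp_rot: [[1.0, 0.0, 0.0], [0.0, -1.0, 0.0], [0.0, -0.0, -1.0]]
force: [0.8, -1.3, -3.9]
opening: 0.572
```

Request:
play_rows([
  [1,0,0,-0.0015,0,0,0],
  [1,0,0,-0.001,0,0,0],
  [1,0,0,0,0,0,0],
])

```text
time_s: 27.3
position: [0.488, 0.1192, 0.0522]
tcp_rot: [[1.0, 0.0, -0.0], [0.0, -1.0, -0.0], [-0.0, 0.0, -1.0]]
force: [-0.4, -0.1, -5.1]
opening: 0.573
```

Request:
play_rows([
  [1,0,0,-0.001,0,0,0],
  [1,0,0,0,0,0,0],
])

```text
time_s: 27.55
position: [0.488, 0.1192, 0.0512]
tcp_rot: [[1.0, 0.0, -0.0], [0.0, -1.0, -0.0], [-0.0, 0.0, -1.0]]
force: [-0.6, -0.1, -4.9]
opening: 0.572
```

Request:
play_rows([
  [1,0,0,-0.001,0,0,0],
  [1,0,0,0,0,0,0],
])

```text
time_s: 27.8
position: [0.4881, 0.1192, 0.0502]
tcp_rot: [[1.0, 0.0, -0.0], [0.0, -1.0, 0.0], [-0.0, -0.0, -1.0]]
force: [-0.2, 0.4, -4.7]
opening: 0.572
```

Request:
play_rows([
  [1,0,0,-0.0007,0,0,0],
  [1,0,0,0,0,0,0],
])

```text
time_s: 28.05
position: [0.4881, 0.1192, 0.0496]
tcp_rot: [[1.0, 0.0, 0.0], [0.0, -1.0, 0.0], [0.0, -0.0, -1.0]]
force: [-0.0, -0.7, -3.8]
opening: 0.569
```

Request:
play_rows([
  [1,0,0,-0.0006,0,0,0],
  [1,0,0,0,0,0,0],
])

```text
time_s: 28.3
position: [0.4882, 0.1192, 0.0496]
tcp_rot: [[1.0, 0.0, 0.001], [0.0, -1.0, -0.0], [0.001, 0.0, -1.0]]
force: [-1.7, 0.1, 4.6]
opening: 0.575
```

Contact at the expected height. Release and retreat.

Request:
play_rows([
  [0.35,0,0,0,0,0,0],
  [0.25,0,0,0,0,0,0],
  [0.25,0,0,0,0,0,0],
  [0.25,0,0,0.02,0,0,0],
  [0.25,0,0,0.04,0,0,0],
  [0.25,0,0,0.05,0,0,0],
  [0.25,-0.01,-0.05,0.02,0,0,0],
  [0.25,-0.01,-0.06,0,0,0,0],
  [0.25,-0.01,-0.06,0,0,0,0],
  [0.25,-0.01,-0.05,0,0,0,0],
  [0.25,0,0,0,0,0,0],
])

```text
time_s: 29.68
position: [0.4481, -0.1041, 0.179]
tcp_rot: [[1.0, -0.006, 0.001], [-0.006, -1.0, -0.001], [0.001, 0.001, -1.0]]
force: [-0.3, 0.6, -0.7]
opening: 0.751
```

Run:
```python
from h import *
im=bot.capture("top"); s=bot.capture("scene");cv2.imwrite("pics/t7.png",im); cv2.imwrite("pics/s7.png",s)
a=cv2.resize(im[140:310,170:400],None,fx=1.7,fy=2.8,interpolation=cv2.INTER_CUBIC)
b=cv2.resize(s[190:330,250:410],None,fx=2.5,fy=3.4,interpolation=cv2.INTER_CUBIC)
cv2.imwrite("pics/c8.png",np.hstack([a,b[:a.shape[0]]]))
print("spec",blobs("top",im,(100,0,100),(180,90,220),(270,190,335,285),.102))
```

```text
spec [(0.5081, 0.1259, 0.1492, 0.0732, -0.6), (0.6343, 0.1028, 0.1017, 0.0108, 83.4)]
```

View pics/c8.png

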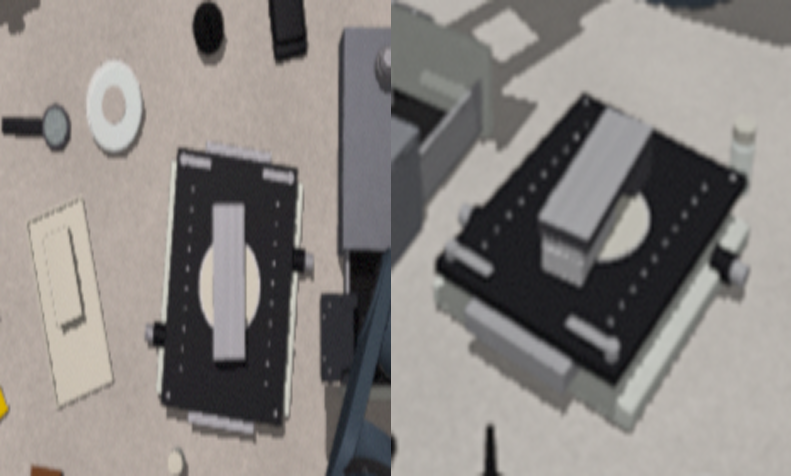

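The specimen lies level on its foot and the packing, in the middle of the stage, and the arm is clear. Handing in.

```bash
python3 -c "
from rig import bot
print(bot.hand_in())"
```

```text
the job is handed in; nothing more can be done
None
```

The job is done and handed in at about 30 s of the 72 s allowed; the hand-in itself reports no verdict.

**What I did:**
- Opened the drawer by about 0.13 m.
- Stacked the three-dimple (20 mm) plate and then the one-dimple (8 mm) plate on the stage.
- Set the specimen down on the stage and the packing with only a few newtons of contact, then released it and moved the arm clear.

**What disagreed:** The first pull on the handle missed. The true fingertip height is about 30 mm more than the reported TCP height. I saw this in both cameras and confirmed it by touching the drawer floor. I corrected for it, and after that every contact came at the expected height.

**Last checks:**
- The specimen's mid-length is at x ≈ 0.508 m, against 0.507 m for the stage centre.
- Across the stage (y), the colour mask gave 0.126 m because it took in part of the insert. Judging by the TCP at release, y was about 0.119 m, against 0.1185 m for the stage centre.
- I judged that the polished face is level from the pictures and the contact heights; I did not measure the tilt.
- No bystander in the final view looked moved, but that view does not show the slide box, and I did not measure their positions.

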